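Run the sample carriage to its green stop

TASK

With the fingertips, press down the orange release in the middle of the rail's black sample carriage and, keeping it pressed, push the carriage along the rail until it rests firmly against the green stop (not the red one). Then let the release spring up so that the brake holds the carriage there. Nothing is to be grasped, lifted or pulled up, and leave the things standing round about undisturbed.

Things in the scene. Friction and masses are not known exactly. Their poses are not given: they have to be found in the camera images.
- rail: grey aluminium positioning rail, 360 mm long (along its y axis), 60 mm wide, top 32 mm above the counter, fixed to the counter; its grey foot plates are 100 mm wide. Origin on the counter under the rail's centre, z up, x across the rail.
- carriage (a joint): position (m) of the black carriage along the rail: its middle lies at this y in the rail's frame. The carriage plate is 80 mm long along the rail (40 mm to either side of the middle) and reaches 41 mm in front and 63 mm behind the rail's centre line (-x and +x); plate top 44 mm above the counter. With the release pressed it runs with about 1 N of friction; a stop halts it firmly. With the release up, its brake holds against some 20 N.
- release (a joint): travel (m) of the orange release paddle into the carriage: 0 when up (brake on), 0.005 when fully down. It is sprung: about 6 N takes it 1.5 mm down, where the brake lets go, and 8 N fully down; it counts as pressed beyond 0.002. It springs up, and the brake grips, as soon as it is let go.
- press_point (a point): centre of the paddle's ribbed flat, in the carriage's middle, 54 mm above the counter while up; moves with paddle and carriage; axes as the rail's. The orange paddle is 66 mm long along the rail and 50 mm wide; the flat between its two raised end lips is 52 mm long, the lips are 7 mm thick and 10 mm higher than the flat (64 mm above the counter). A fingertip that slips along the flat meets a lip, which can be pushed against.
- stop_green: green stop block fixed across the rail near one end (either end), 76 mm across the rail, 16 mm thick along it, 54 mm high; origin on the counter under its centre, axes as the rail's. The carriage's edge meets its face when the carriage's middle is 48 mm from the stop's centre.
- stop_red: red stop block, the same size as the green one, fixed near the rail's other end; origin on the counter under its centre.
- forceps: steel forceps, 119x9x9 mm, lying in front of the rail; origin under its centre
- notes: pad of pink sticky notes, 50x50x13 mm, lying in front of the rail; origin under its centre
- calculator: black pocket calculator, 112x68x16 mm, lying flat; origin under its centre
- dish: clear round dish, 58 mm across, 12 mm high; origin under its centre
- stapler: red and black desk stapler, 118x32x46 mm; origin under its centre
- reagent_green: white reagent bottle with a green cap, 48x56x88 mm, standing behind the rail; origin under its centre
- reagent_orange: white reagent bottle with an orange cap, 44x56x88 mm, standing behind the rail; origin under its centre
- bottle_yellow: white bottle with a yellow cap, 42x42x62 mm, standing behind the rail; origin under its centre
Not all that is in view belongs to the job. Of the things shaped like the stop_green, the green one is meant.

How it is judged:
On the way, in this order (a step that is already met when the one before it is completed fails the run):
1. the release is pressed down while the carriage is still where it stood (value of joint release above 0.002 m and distance of press_point from where it was at the start of the episode below 0.012 m), for 0.05 s.
2. the carriage arrives at the green stop with the release pressed (value of joint release above 0.002 m and horizontal distance between press_point and stop_green below 0.051 m), for 0.05 s.
At the end, for the whole second after the job is handed in: The carriage's edge is within 3 mm of the green stop (its middle within 51 mm of the stop's centre), the carriage is at rest, and the release is up again (less than 0.8 mm down) (horizontal distance between press_point and stop_green below 0.051 m and value of joint release below 0.0008 m and velocity of joint carriage between -0.003 and 0.003 m/s); the robot touches nothing.
It fails at once if the release is pulled upward instead of pressed (over 3 mm above its rest) (value of joint release below -0.003 m).
It fails at once if the carriage is shoved along (faster than 30 mm/s) with the release up (less than 0.5 mm down) ((velocity of joint carriage above 0.03 m/s or velocity of joint carriage below -0.03 m/s) and value of joint release below 0.0005 m).
It fails at once if a bystander is moved more than 15 mm (distance of any of forceps, notes, calculator, dish, stapler, reagent_green, reagent_orange, bottle_yellow from where it was at the start of the episode above 0.015 m).
It also fails if it takes over 34 s, if anything falls off the work surface, if the arm or the gripper's body presses on something with over 40 N, if the wrist force passes 120 N, or if a joint passes its speed limit or range.

ROBOT

A 7-joint arm with a two-finger parallel gripper is mounted at the origin on the work surface; the furniture and walls round the work are solid. World frame = base frame: x ahead of the robot, y to its left, z up, the work surface at z = 0. Lengths are in m, angles in rad, forces in N, time in s.
With the tool pointing down it reaches from about 0.35 to 0.9 m from the base axis. Payload 19.9 kg.
Tool frame: the origin (TCP) lies midway between the tips of the shut fingers; the grasp point (between the pads) lies 19 mm behind it; x points along the fingers, y is the direction in which the jaws open and shut, and the axes are right-handed (so a half turn about x gives the same grasp; the last joint's range is limited). The gripper opens to 85 mm and grips with 20 to 120 N. Pads are 22 mm wide; open, the fingers measure 114 mm over their backs; the gripper's body (76 mm by 85 mm) begins 54 mm behind the grasp point. The pads swing forward as they close: fully open they stand 13 mm farther back than shut.
Start: joints at [1.165, 0.417, -0.01, 1.614, 0.005, 1.111, -0.053], TCP at [0.222, -0.584, 0.231] pointing down, gripper open.
Joint ranges: [-2.81, 2.81], [-0.39, 2.02], [-1.27, 1.25], [0.06, 2.57], [-1.19, 4.33], [0.19, 2], [-2.82, 2.82]. Speed limits (rad/s): [1.89, 1.89, 2.39, 2.39, 3.01, 3.01, 3.01].

INTERFACE

Orientations are given as a 3x3 rotation matrix whose columns are the frame's x, y, z axes.
In Python, from cell import robot gives the robot as it stands. The module is installed in compiled form; this text tells all that it offers.
- The arm moves only by the shell command python3 -m inch 'ROWS' [FORCE]. ROWS is JSON, one flat list of numbers, 5 for each row, row after row: the closure, from -1 (fully open) to 1 (shut), so that 0 is half open, then the shift along the tool's x, y, z in m, then the turn about the tool's x in degrees. A call has 1 to 20 rows; each row shifts and turns the commanded pose from where the row before left it, along the tool's axes as they then stand; what a row does not reach is not made up. A row lasts 1/8 s, in which the tool goes at most 62.5 mm and 10.7 degrees, less where a joint would pass 70% of its speed; a pose out of reach is approached as far as the arm can. A call with a gripper value outside its range is refused whole. The fingers move at their own pace and stop on an object; FORCE is the grip in N (left out, the last holds). Time passes only in rows, so rows that do not move let the fingers close. It gives the time, the measured TCP pose, the force and the opening at its end, in the units of the state.
- robot.sense(): the state, without advancing time (a new reading comes with each control period).
- robot.read_camera(name): name is "scene" or "top"; returns a dict with "image" (420x560x3 uint8, blue, green, red), "intrinsics" (3x3 intrinsics, pixels), "pose" (4x4, takes a point from camera to world coordinates). Camera axes: x right, y down, z forward; pixel columns grow to the right and rows downward; lengths in m; the calibration is good to about 2 mm. A picture is of the moment at which its call begins. There is no depth.
- robot.close_job(): hands the job in, once; it reports no verdict.
The state is a dict: "t": time; "qpos": joint angles; "qd": joint speeds; "joint_torque": joint torques, N m; "tool_pos": TCP position; "tcp_rot": TCP orientation; "ft_force": force on the tool from outside, world axes, zero at the start; "wrist_torque": the same for the moment, N m; "width": finger opening in m.
Only numpy, scipy, OpenCV 4.12 (cv2) and the standard library are available. Lean on these libraries where they do the work, as an engineer would, in place of code of your own. Each camera call takes 0.05 s, during which the arm holds its last target. There are 200 camera calls.

## Working session

There is one attempt and no reset: what is moved stays moved. The work goes in short steps, Python scripts to look and compute and a shell command to move; the robot and the scene stay as the last step left them, time stands still between calls to the robot, and variables do not carry over. Pictures are saved under pics/ and viewed, on a budget of 10 in all, crops included, one or two more only if the job needs it, and the job is handed in when it is done.

```bash
mkdir -p pics; python3 - <<'E'
from cell import robot
import cv2,numpy as np
for n in("top","scene"):
    c=robot.read_camera(n);cv2.imwrite(f"pics/{n}0.png",c["image"]);np.savez(f"{n}0.npz",**c)
    print(n,c["intrinsics"].tolist(),c["pose"].round(4).tolist())
s=robot.sense();print(s["t"],s["tool_pos"],s["tcp_rot"],s["width"],s["ft_force"])
E
```

```text
top [[407.4438815871885, 0.0, 282.9653126001728], [0.0, 407.4438815871885, 213.85134342981024], [0.0, 0.0, 1.0]] [[-0.0609, -0.9733, 0.2213, 0.2368], [-0.9981, 0.0594, -0.0135, 0.0174], [-0.0, -0.2217, -0.9751, 1.0999], [0.0, 0.0, 0.0, 1.0]]
scene [[546.1293621675126, 0.0, 276.9489631274858], [0.0, 546.1293621675126, 205.8603573449258], [0.0, 0.0, 1.0]] [[-0.7146, 0.6071, -0.3474, 1.0595], [0.6995, 0.6209, -0.3538, 0.606], [0.0009, -0.4958, -0.8684, 1.5206], [0.0, 0.0, 0.0, 1.0]]
0.1 [ 0.22228098 -0.58381417  0.23071762] [[-4.67880051e-04  3.55854984e-01 -9.34541070e-01]
 [ 9.76740569e-04 -9.34540564e-01 -3.55855280e-01]
 [-9.99999414e-01 -1.07930176e-03  8.96748869e-05]] 0.08530084056194608 [-0.69596288 -0.87239324 -0.54979661]
```

View pics/top0.png

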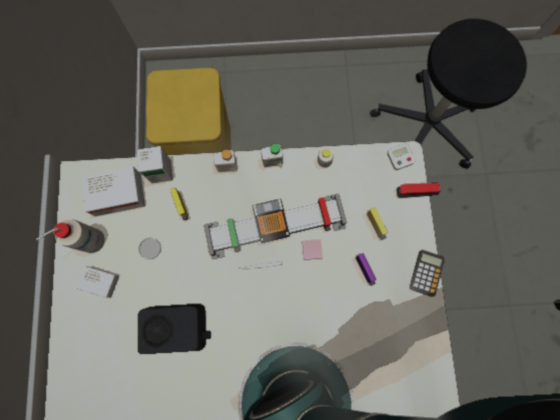

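View pics/scene0.png

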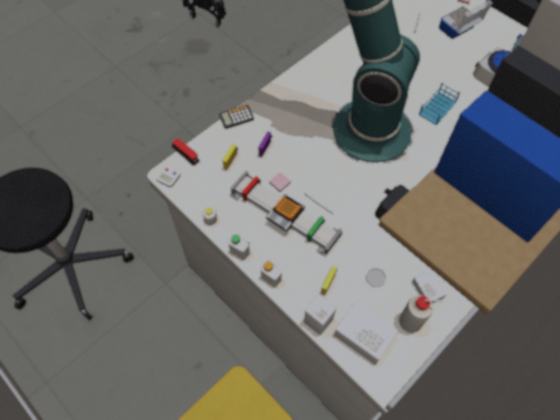

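Top view: the rail runs from (210,240) to (345,212). The green stop is at (232,233), the red one at (325,213), and the carriage with its orange paddle is at (271,223). Other green items, such as the bottle cap at (274,149), are not blocks on the rail. I'll measure these and confirm them in a crop.

```bash
cat > h.py <<'E'
import cv2,numpy as np
def ray(c,uv,z):
    d=c["pose"][:3,:3]@np.linalg.inv(c["intrinsics"])@np.array([*uv,1.]);o=c["pose"][:3,3]
    return o+d*(z-o[2])/d[2]
def blobs(c,lo,hi,roi,amin=15):
    h=cv2.cvtColor(c["image"],cv2.COLOR_BGR2HSV);m=cv2.inRange(h,lo,hi);k=np.zeros_like(m);x0,y0,x1,y1=roi;k[y0:y1,x0:x1]=m[y0:y1,x0:x1]
    cs,_=cv2.findContours(k,cv2.RETR_EXTERNAL,cv2.CHAIN_APPROX_NONE)
    return [q for q in cs if cv2.contourArea(q)>amin]
COL={"orange":((8,150,90),(22,255,255)),"green":((45,80,50),(80,255,255)),"red":((0,150,60),(5,255,255))}
ROI={"top":(205,190,350,260),"scene":(225,165,345,255)}
Z={"orange":.056,"green":.054,"red":.054}
E
python3 - <<'E'
from h import *
for n in("top","scene"):
    c=dict(np.load(f"{n}0.npz"))
    for k,(lo,hi) in COL.items():
        for q in blobs(c,lo,hi,ROI[n]):
            r=cv2.minAreaRect(q);P=np.array([ray(c,p,Z[k]) for p in cv2.boxPoints(r)])
            print(n,k,np.round(r[0],1),np.round(r[1],1),"ctr",ray(c,r[0],Z[k]).round(4),"corners",P[:,:2].round(3).tolist())
    x0,y0,x1,y1=ROI[n]
    im=cv2.resize(c["image"][y0:y1,x0:x1],None,fx=5,fy=5,interpolation=cv2.INTER_CUBIC)
    cv2.imwrite(f"pics/{n}crop.png",im)
E
```

```text
top orange [276.8 221.8] [19.4 15.5] ctr [0.4533 0.0202 0.056 ] corners [[0.474, 0.046], [0.484, 0.006], [0.433, -0.005], [0.423, 0.034]]
top green [232.2 232.4] [26.1  4.5] ctr [0.4325 0.1378 0.054 ] corners [[0.466, 0.15], [0.468, 0.138], [0.399, 0.126], [0.398, 0.138]]
top red [324.1 211.6] [27.9  5.6] ctr [ 0.4736 -0.1058  0.054 ] corners [[0.509, -0.092], [0.512, -0.107], [0.438, -0.119], [0.435, -0.105]]
scene orange [287.6 207.7] [21.4 16.7] ctr [0.4549 0.0369 0.056 ] corners [[0.488, 0.011], [0.433, -0.006], [0.421, 0.062], [0.476, 0.078]]
scene green [235.  238.5] [7. 6.] ctr [0.6411 0.0011 0.054 ] corners [[0.64, -0.014], [0.627, -0.001], [0.643, 0.016], [0.655, 0.003]]
scene green [314.4 228.1] [ 5.8 25.8] ctr [0.446 0.143 0.054] corners [[0.489, 0.144], [0.405, 0.124], [0.402, 0.142], [0.486, 0.162]]
scene red [249.3 187.3] [ 5.8 24.1] ctr [ 0.4882 -0.1006  0.054 ] corners [[0.53, -0.098], [0.449, -0.123], [0.446, -0.103], [0.527, -0.079]]
```

View pics/topcrop.png

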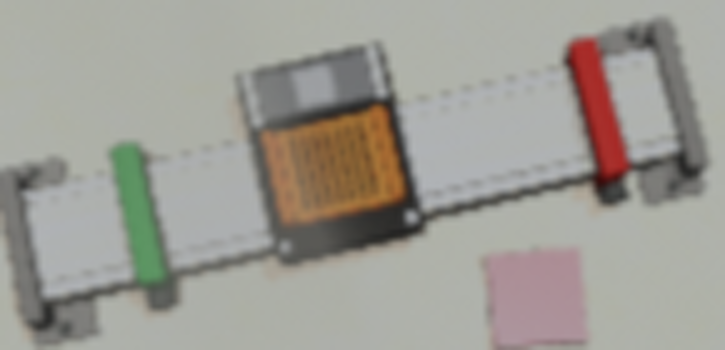

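Confirmed in the crop: the green block is at about (232,233) full-frame on the carriage's left (+y) side, and red is on the right. The paddle's centre is at crop (336,165), i.e. (272.2,223). Next I'll refine the paddle position and, in the same batch, turn to match the rail and travel high above it.

```bash
python3 - <<'E'
from h import *
c=dict(np.load("top0.npz"));s=dict(np.load("scene0.npz"))
pc=np.array([[262,128],[390,105],[408,203],[283,225]])/5+[205,190]-.4
print("paddle top",ray(c,pc.mean(0),.054),"scene",ray(s,(287.6,207.7),.058))
g=ray(c,(232.2,232.4),.054)[:2];r=ray(c,(324.1,211.6),.054)[:2];u=(g-r)/np.linalg.norm(g-r);print(u,np.linalg.norm(g-r),"angle",np.degrees(np.arctan2(-u[0],u[1])))
p=ray(c,pc.mean(0),.054)[:2];print("along",(g-p)@u,"off",(p-r)[0]*u[1]-(p-r)[1]*u[0])
E
python3 -m inch '[1,0,0,0,5.6, 1,0,0,0,5.6, 1,0,-0.0407,-0.0236,0, 1,0,-0.0407,-0.0236,0, 1,0,-0.0407,-0.0236,0, 1,0,-0.0407,-0.0236,0, 1,0,-0.0407,-0.0236,0, 1,0,-0.0407,-0.0236,0, 1,0,-0.0407,-0.0236,0, 1,0,-0.0407,-0.0236,0, 1,0,-0.0407,-0.0236,0, 1,0,-0.0407,-0.0236,0, 1,0,-0.0407,-0.0236,0, 1,0,-0.0407,-0.0236,0, 1,0,-0.0407,-0.0236,0, 1,0,-0.0407,-0.0236,0]' 40
```

```text
paddle top [0.45229159 0.03365718 0.054     ] scene [0.45552727 0.03769277 0.058     ]
[-0.16547584  0.98621384] 0.24703533282506987 angle 9.524878347577848
along 0.10608304765377845 off 0.002081840223827111
t: 2.1
tool_pos: [0.4529, 0.0345, 0.2313]
tcp_rot: [[-0.0, 0.167, -0.986], [-0.0, -0.986, -0.167], [-1.0, 0.0, 0.0]]
ft_force: [0.7, -2.0, 0.1]
width: -0.0
```

```bash
python3 -m inch '[1,0.035,0,0,0, 1,0.035,0,0,0, 1,0.035,0,0,0, 1,0.03,0,0,0, 1,0.02,0,0,0, 1,0.012,0,0,0, 1,0,0,0,0]'; python3 - <<'E'
from h import *
from cell import robot
for n in("top","scene"):
    c=robot.read_camera(n);x0,y0,x1,y1=ROI[n]
    cv2.imwrite(f"pics/{n}1.png",cv2.resize(c["image"][y0-20:y1+10,x0:x1],None,fx=5,fy=5,interpolation=cv2.INTER_CUBIC))
E
```

```text
t: 2.98
tool_pos: [0.4523, 0.0331, 0.0639]
tcp_rot: [[-0.001, 0.168, -0.986], [0.0, -0.986, -0.168], [-1.0, -0.0, 0.001]]
ft_force: [-0.1, 0.0, 0.4]
width: 0.0002
```

View pics/scene1.png

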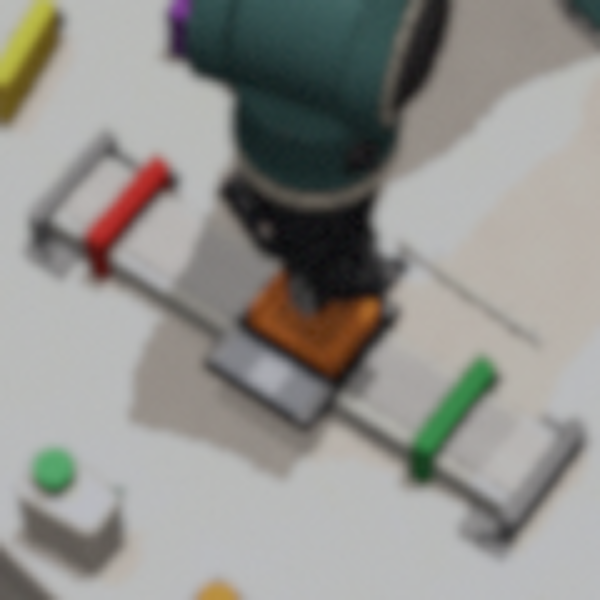

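The fingertips (crop 303,300) hover about 10 mm above the paddle's middle (about 315,322), so they are well inside the flat. Now I'll press.

```bash
python3 -m inch '[1,0.004,0,0,0, 1,0.004,0,0,0, 1,0.002,0,0,0, 1,0.002,0,0,0, 1,0.001,0,0,0, 1,0,0,0,0]'
```

```text
t: 3.82
tool_pos: [0.4527, 0.033, 0.0514]
tcp_rot: [[-0.0, 0.168, -0.986], [-0.0, -0.986, -0.168], [-1.0, 0.0, 0.0]]
ft_force: [-1.6, -1.3, 5.7]
width: -0.0002
```

```bash
python3 -m inch '[1,0.0015,0,0,0, 1,0.0015,0,0,0, 1,0,0,0,0, 1,0,0,0,0]'
```

```text
t: 4.32
tool_pos: [0.4528, 0.033, 0.0489]
tcp_rot: [[0.0, 0.168, -0.986], [-0.0, -0.986, -0.168], [-1.0, 0.0, -0.0]]
ft_force: [-6.3, -1.0, 20.0]
width: -0.0001
```

Bottomed out at 20 N. Now push toward green (tool −y) at 24 mm/s.

```bash
python3 -m inch '[1,0,-0.003,0,0, 1,0,-0.003,0,0, 1,0,-0.003,0,0, 1,0,-0.003,0,0, 1,0,-0.003,0,0, 1,0,-0.003,0,0, 1,0,-0.003,0,0, 1,0,-0.003,0,0, 1,0,0,0,0]'; python3 - <<'E'
from h import *
from cell import robot
x0,y0,x1,y1=ROI["scene"];c=robot.read_camera("scene")
for q in blobs(c,*COL["orange"],ROI["scene"]):
  r=cv2.minAreaRect(q);print(r,ray(c,r[0],.053))
E
```

```text
t: 5.45
tool_pos: [0.4487, 0.057, 0.0488]
tcp_rot: [[0.0, 0.168, -0.986], [-0.0, -0.986, -0.168], [-1.0, 0.0, -0.0]]
ft_force: [-6.6, 0.3, 20.5]
width: -0.0001
((292.8768005371094, 214.1914520263672), (23.80428123474121, 13.186190605163574), 20.2248592376709) [0.45805573 0.06327041 0.053     ]
```

The carriage follows without slipping. Continue.

```bash
python3 -m inch '[1,0,-0.003,0,0, 1,0,-0.003,0,0, 1,0,-0.003,0,0, 1,0,-0.003,0,0, 1,0,-0.003,0,0, 1,0,-0.003,0,0, 1,0,-0.003,0,0, 1,0,-0.003,0,0, 1,0,-0.003,0,0, 1,0,-0.002,0,0, 1,0,-0.002,0,0,1,0,0,0,0]'
```

```text
t: 7.0
tool_pos: [0.4434, 0.0874, 0.0488]
tcp_rot: [[0.0, 0.168, -0.986], [-0.0, -0.986, -0.168], [-1.0, 0.0, -0.0]]
ft_force: [-7.3, 0.5, 21.8]
width: 0.0002
```

```bash
python3 -m inch '[1,0,-0.0015,0,0, 1,0,-0.0015,0,0, 1,0,-0.0015,0,0, 1,0,-0.0015,0,0,1,0,0,0,0]'
```

```text
t: 7.62
tool_pos: [0.4431, 0.0914, 0.0489]
tcp_rot: [[0.001, 0.166, -0.986], [-0.002, -0.986, -0.166], [-1.0, 0.002, -0.0]]
ft_force: [-1.0, -14.3, 20.2]
width: -0.0002
```

A lateral force of 14 N after 59 mm of travel (58 expected) means it is firm against the stop. A quick visual check before letting go.

```bash
python3 - <<'E'
from h import *
from cell import robot
c=robot.read_camera("scene");cv2.imwrite("pics/s2.png",cv2.resize(c["image"][165:265,245:345],None,fx=6,fy=6,interpolation=cv2.INTER_CUBIC))
E
```

```text
(no output)
```

View pics/s2.png

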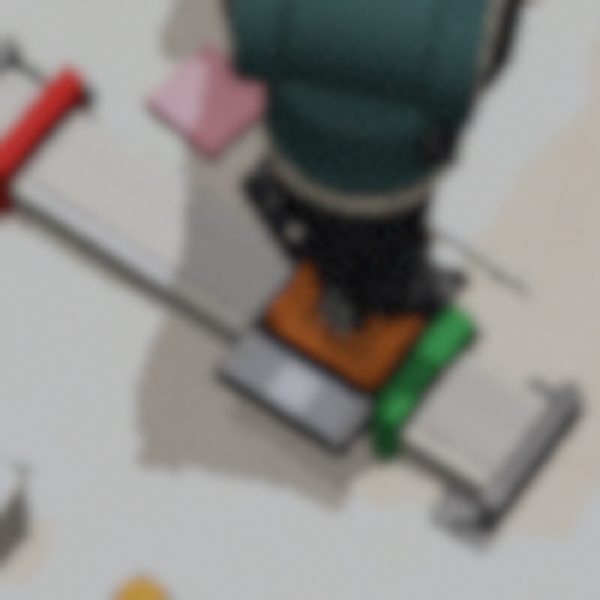

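The carriage edge (crop ~385,390) abuts the green block (~400,400), with no gap. Now I'll ease most of the side load and lift straight up.

```bash
python3 -m inch '[1,0,0.0008,0,0, 1,-0.001,0,0,0, 1,-0.0015,0,0,0, 1,-0.0015,0,0,0, 1,-0.0015,0,0,0, 1,-0.002,0,0,0, 1,-0.003,0,0,0, 1,-0.005,0,0,0, 1,-0.01,0,0,0, 1,-0.03,0,0,0, 1,-0.04,0,0,0, 1,-0.04,0,0,0, 1,-0.04,0,0,0, 1,0,0,-0.0,0]'
python3 - <<'E'
from h import *
from cell import robot
c=robot.read_camera("top");cv2.imwrite("pics/t3.png",cv2.resize(c["image"][185:265,200:340],None,fx=5,fy=5,interpolation=cv2.INTER_CUBIC))
c=robot.read_camera("scene");cv2.imwrite("pics/s3.png",cv2.resize(c["image"][165:265,245:345],None,fx=6,fy=6,interpolation=cv2.INTER_CUBIC))
E
```

```text
t: 9.43
tool_pos: [0.4437, 0.0927, 0.2268]
tcp_rot: [[0.005, 0.168, -0.986], [0.0, -0.986, -0.168], [-1.0, 0.001, -0.005]]
ft_force: [0.0, 0.3, 0.0]
width: -0.0001
```

View pics/s3.png

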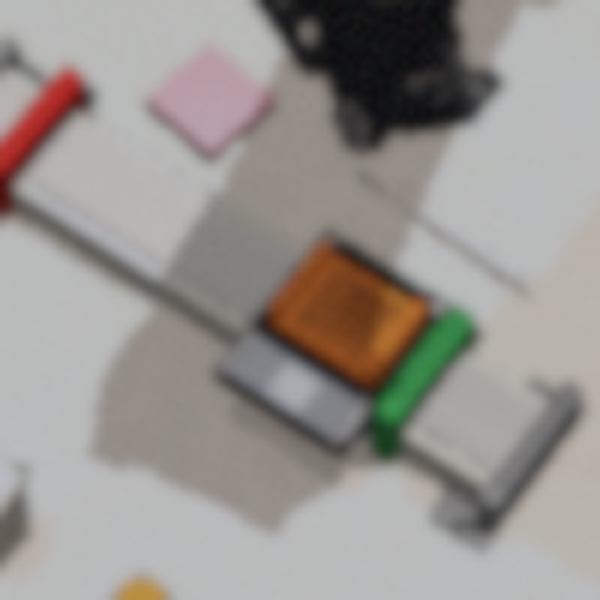

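The carriage (edge ~385,390) is still against the green stop, the paddle is free, and the gripper is clear at about 0.23 m. The notes and forceps have not moved.

```bash
python3 -m inch '[1,0,0,0,0,1,0,0,0,0]' && python3 -c "
from cell import robot
print(robot.sense()['ft_force']);robot.close_job()"
```

```text
t: 9.78
tool_pos: [0.4422, 0.0924, 0.2231]
tcp_rot: [[-0.002, 0.168, -0.986], [0.0, -0.986, -0.168], [-1.0, -0.0, 0.002]]
ft_force: [0.3, 0.3, -0.1]
width: 0.0002
[ 0.27303017  0.2746628  -0.13385021]
the job is handed in; nothing more can be done
```

I pressed the orange release with the shut fingertips until it bottomed out, at about 20 N. Keeping it pressed, I pushed the carriage about 59 mm to the green stop at 24 mm/s or less, then lifted straight off and handed the job in at about 9.8 s.

- **Arrival at the stop:** about 58 mm of travel was expected from the images. The side force rose to 14 N there, which I took as firm contact.
- **Final state:** the last picture shows the carriage edge against the green block with no visible gap. The gripper was clear, at about 0.22 m with near-zero wrist force. The forceps and notes looked unmoved, but I did not measure the other bystanders again.
- **Not measured directly:** that the release sprang up is judged from the picture and the lift-off alone. The two cameras' first position estimates differed by about 4–15 mm, because the scene view also sees the blocks' side faces. I used the top view for positioning and contact force to find the stop.

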